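# Open the lathe's steady rest and hold it open

### The job

The dark wooden spindle on the bench lathe runs in a steady rest whose hinged top arm is latched down over a ball stud. Draw the latch knob sideways along the bed towards the headstock, right back against its spring, lift the arm off the ball with the latch still drawn, and finish while holding the arm raised at about 45 degrees, short of its stop, so that the spindle can be changed: do not let go. Keep your weight off the spindle and leave the tools and stock lying around the lathe where they are.

Things in the scene. Friction and masses are not known exactly. Their poses are not given: they have to be found in the camera images.
- lathe: Small bench lathe, bed 700 long and 84 wide, its ways 55 above the bench; dull green box-shaped headstock with chuck and motor at one end, tailstock with hex feed screw at the other. Fixed. Origin on the bench under the middle of the bed; its y axis runs along the bed towards the headstock, x across the bed away from the robot, z up; the spindle's axis lies 130 above the bench.
- spindle: The dark wooden spindle turning between chuck and tailstock centre, 36 across, 338 long. Fixed. Origin at its tailstock end on its axis; y along it towards the headstock. Not to be pressed on.
- steady: Steady rest: a grey iron ring in two halves round the spindle (134 over the ring, 22 thick), on a foot on the bed. Fixed; it may stand on either side of the tool rest. Origin under its foot on top of the bed (55 above the bench), below the spindle's axis; axes parallel to the lathe's.
- tool_rest: Tool rest on its banjo: a level bar 105 long, its top 135 above the bench, on the robot's side of the spindle. Fixed. Origin on top of the bed below the spindle's axis.
- ball_stud: Steel ball 22 across on a neck 9 across, fixed on the steady's lower half on the robot's side; origin at the ball's centre: in the steady's frame x -85, y 0, z 75. A cup at the free end of the top arm sits over it, and the forked latch bolt passes under it.
- top_arm: Upper half of the steady, about 0.4 kg: hinged arm arching over the spindle from the hinge (far side from the robot) to the cup over the ball (robot's side). Origin on the hinge's axis. It carries the latch: guide channel 28 wide, reaching from the cup 97 along the bed towards the headstock, its top 134 above the bench when shut.
- top_hinge (a joint): Angle of the top arm, rad: 0 shut, growing as its cup end rises; stop at 1.05 (60 degrees). Its axis runs along the steady's y, 85 beyond the spindle's axis (steady x +85) at the spindle's height (steady z 75). The arm does not stay up by itself: let go, it falls.
- latch_bolt (a joint): Draw of the latch bolt, m: 0 latched (held there by its spring), 0.024 fully back at its stop. It slides along the steady's +y, towards the headstock; the spring pulls back with 4 N at 0 and 10 N at 0.024. The bolt clears the ball beyond about 0.018 and springs back when let go.
- latch_knob: Black ball knob 24 across on an upright steel stem 8 across, on the latch bolt; it rides with the bolt and the top arm. Origin at the ball's centre: when shut and latched, in the steady's frame x -85, y +45, z 120 (175 above the bench); the cup's top beside it lies 147 above the bench. Its y axis is the way to draw it (towards the headstock); its z axis is up along the stem when the arm is shut.
- gouge: Bystander, loose: turning gouge with a wooden handle, 300 long. Origin at the middle of its underside.
- wrench: Bystander, loose: flat steel wrench, 150 long. Origin at the middle of its underside.
- calipers: Bystander, loose: steel bow calipers lying flat, 115 long. Origin at the middle of its underside.
- wax_jar: Bystander, loose: small round jar with a metal lid, 56 across, 50 high. Origin at the middle of its underside.
- mallet: Bystander, loose: wooden mallet, 200 long. Origin at the middle of its underside.
- blank: Bystander, loose: square dark wood blank, 200 x 32 x 32. Origin at the middle of its underside.
- dish: Bystander, loose: small dark metal bowl, 90 across, 32 high. Origin at the middle of its underside.

How it is judged:
On the way, in this order (a step that is already met when the one before it is completed fails the run):
1. the latch is drawn back (at least 18 mm) with the arm still down on the ball (value of joint latch_bolt above 0.018 m and value of joint top_hinge below 0.06 rad), for 0.1 s.
2. the arm has been lifted off the ball (value of joint top_hinge above 0.25 rad), for 0.1 s.
At the end, for the whole second after the job is handed in: The top arm stands still between 0.60 and 0.97 rad (34 to 56 degrees), short of its stop, off the ball, carried by the fingers (they press on the arm or its latch with more than 0.5 N) and by nothing else (value of joint top_hinge between 0.6 and 0.97 rad and not (velocity of joint top_hinge above 0.1 rad/s) and not (velocity of joint top_hinge below -0.1 rad/s) and contact force between the fingers and top_arm above 0.5 N and contact force between top_arm and ball_stud below 0.2 N and contact force between top_arm and gouge below 0.2 N and contact force between top_arm and wrench below 0.2 N and contact force between top_arm and calipers below 0.2 N and contact force between top_arm and wax_jar below 0.2 N and contact force between top_arm and mallet below 0.2 N and contact force between top_arm and blank below 0.2 N and contact force between top_arm and dish below 0.2 N); the arm keeps its last pose, push and grip.
It fails at once if a bystander is shifted by more than 25 mm (distance of any of gouge, wrench, calipers, wax_jar, mallet, blank, dish from where it was at the start of the episode above 0.025 m).
It fails at once if the robot presses on the spindle with more than 3 N (contact force between any of the fingers, the arm and spindle above 3 N).
It also fails if it takes over 35 s, if anything falls off the work surface, if the arm or the gripper's body presses on something with over 40 N, if the wrist force passes 120 N, or if a joint passes its speed limit or range.

### The arm

A 6-joint arm with a two-finger parallel gripper is mounted at the origin on the work surface. World frame = base frame: x ahead of the robot, y to its left, z up, the work surface at z = 0. Lengths are in m, angles in rad, forces in N, time in s.
With the tool pointing down it reaches from about 0.275 to 1 m from the base axis. Payload 8.4 kg.
Tool frame: the origin (TCP) lies at the very end of the fingers, on their centre line; the grasp point (between the pads) lies 19 mm behind it (r.hold_point_z is the distance from the TCP to the grasp point, in m); z points along the fingers, y is the direction in which the jaws open and shut (so a half turn about z gives the same grasp; the last joint's range is limited). The gripper opens to 85 mm and grips with 20 to 120 N. Pads are 22 mm wide; open, the fingers measure 114 mm over their backs; the gripper's body (76 mm by 85 mm) begins 54 mm behind the grasp point. The pads swing forward as they close: fully open they stand 13 mm farther back than shut.
Start: joints at [-1.236, 0.353, 1.633, -0, 1.155, -0.002], TCP at [0.207, -0.59, 0.231] pointing down, gripper open.
Joint ranges: [-2.63, 2.63], [-0.92, 2.1], [0.06, 2.66], [-1.3, 4.44], [0, 2.69], [-3.02, 3.02]. Speed limits (rad/s): [2.22, 2.22, 2.79, 3.14, 3.14, 3.14].

### API

Orientations are given as [roll, pitch, yaw] about the fixed x, y, z axes, in that order (R = Rz(yaw) Ry(pitch) Rx(roll)).
In Python, from plant import readout, camera, camera_model, job, r gives the robot as it stands. The module is installed in compiled form; this text tells all that it offers.
- The arm moves only by the tool arm_command, never from a script. Its argument "targets" is a list of rows, each a list of 7 numbers: the closure in counts, from 0 (fully open) to 255 (shut), then the shift along the world's x, y, z in cm, then the turn, a rotation vector about the world's x, y, z in degrees. A call has 1 to 5 rows; each row shifts and turns the commanded pose from where the row before left it; what a row does not reach is not made up. A row lasts 1/10 s, in which the tool goes at most 50 mm and 8.59 degrees, less where a joint would pass 70% of its speed; a pose out of reach is approached as far as the arm can. A call with a gripper value outside its range is refused whole. The fingers move at their own pace and stop on an object; "newtons" is the grip in N (left out, the last holds). Time passes only in rows, so rows that do not move let the fingers close. It gives the time, the measured TCP pose, the force and the opening at its end, in the units of the state.
- readout.state(): the state, without advancing time (a new reading comes with each control period).
- camera(name): name is "scene" or "top" or "wrist"; returns the picture (384x512x3 uint8, red, green, blue); there is no depth.
- camera_model(name): a dict with "camera_matrix" (3x3 intrinsics, pixels), "rvec" (rotation vector, rad) and "tvec" (3), from world to camera coordinates, as OpenCV has them; the wrist camera has in their place "mount" (4x4, takes a point from camera to tool coordinates, whose origin is the TCP and whose axes are the flange's). Camera axes: x right, y down, z forward; pixel columns grow to the right and rows downward; lengths in m; the calibration is good to about 2 mm. A picture is of the moment at which its call begins: read the wrist's pose just before it. camera_model takes no time and is no camera call.
- job.job_done(): hands the job in, once; it reports no verdict.
The state is a dict: "time": time; "joint_pos": joint angles; "joint_vel": joint speeds; "joint_torque": joint torques, N m; "eef_pos": TCP position; "tcp_rot": TCP orientation; "ft_force": force on the tool from outside, world axes, zero at the start; "moment": the same for the moment, N m; "gripper_width": opening from 0.0 (shut) to 1.0 (fully open).
Only numpy, scipy, OpenCV 4.12 (cv2) and the standard library are available. Lean on these libraries where they do the work, as an engineer would, in place of code of your own. Each camera call takes 0.05 s, during which the arm holds its last target.

## Working session

There is one attempt and no reset: what is moved stays moved. The work goes in short steps, Python scripts to look and compute and a tool call to move; the robot and the scene stay as the last step left them, time stands still between calls to the robot, and variables do not carry over. Pictures are saved under pics/ and viewed, and the job is handed in when it is done.

Besides the shell and the picture viewer there is one more tool, called after ">>>" by a JSON object that holds its "method" and its "body". arm_command: Moves the arm, as the interface text tells. Its arguments: {"type":"object","properties":{"targets":{"type":"array","items":{"type":"array","items":{"type":"number"}}},"newtons":{"type":"number"}},"required":["targets"]}

```bash
mkdir -p pics; python3 - <<'E'
from plant import readout,camera,camera_model,job,r
import cv2
print(readout.state())
for n in ("scene","top"):
    cv2.imwrite(f"pics/{n}0.png",camera(n)[:,:,::-1]); print(n,camera_model(n))
print(camera_model("wrist"))
print(r.hold_point_z)
E
```

```text
{'time': 0.0, 'joint_pos': array([-1.23640541e+00,  3.53663967e-01,  1.63415562e+00,  2.91212050e-05,
        1.15519569e+00, -2.41870789e-03]), 'joint_vel': array([ 0.00101557,  0.00078133,  0.00029858, -0.0005091 ,  0.00068187,
       -0.00040188]), 'joint_torque': array([-3.11220021e-03, -6.05254483e+01, -3.42066336e+01, -1.26466889e-04,
        9.42670653e-03, -2.26988578e-05]), 'eef_pos': array([ 0.2063858 , -0.58942303,  0.23054261]), 'tcp_rot': array([-3.14017009e+00, -3.00663291e-05,  3.36797831e-01]), 'ft_force': array([-0.47965692,  0.77303574,  0.75792052]), 'moment': array([ 0.00168653, -0.01690057, -0.00744947]), 'gripper_width': 0.9989128609005892}
scene {'camera_matrix': array([[348.84461885,   0.        , 253.75211566],
       [  0.        , 348.84461885, 198.27033663],
       [  0.        ,   0.        ,   1.        ]]), 'rvec': array([ 1.10047125,  2.27460746, -1.09870118]), 'tvec': array([ 0.27972537, -0.20338493,  1.37074414])}
top {'camera_matrix': array([[386.4243064 ,   0.        , 254.59266888],
       [  0.        , 386.4243064 , 196.86185545],
       [  0.        ,   0.        ,   1.        ]]), 'rvec': array([ 2.12720398, -2.15519421,  0.12629661]), 'tvec': array([0.06137005, 0.56199927, 0.87239993])}
{'camera_matrix': array([[318.6859987 ,   0.        , 252.8647729 ],
       [  0.        , 318.6859987 , 189.07175389],
       [  0.        ,   0.        ,   1.        ]]), 'mount': array([[ 3.59185460e-04, -9.54520581e-01, -2.98144817e-01,
         7.62518329e-02],
       [ 9.99999684e-01,  5.54257884e-04, -5.69740611e-04,
         7.73496449e-05],
       [ 7.09078254e-04, -2.98144519e-01,  9.54520478e-01,
        -1.41686977e-01],
       [ 0.00000000e+00,  0.00000000e+00,  0.00000000e+00,
         1.00000000e+00]])}
0.0187
```

View pics/scene0.png

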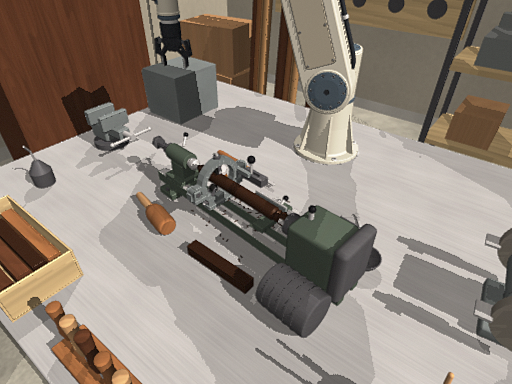

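View pics/top0.png

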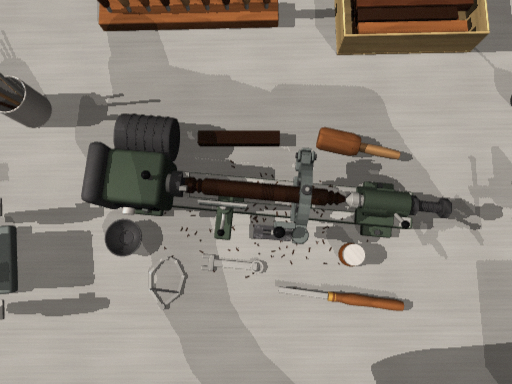

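```bash
python3 - <<'E'
import cv2
a=cv2.imread("pics/top0.png")[130:280,160:380]; cv2.imwrite("pics/top0z.png",cv2.resize(a,None,fx=3.6,fy=3.6,interpolation=2))
a=cv2.imread("pics/scene0.png")[120:260,130:330]; cv2.imwrite("pics/scene0z.png",cv2.resize(a,None,fx=4,fy=4,interpolation=2))
E
```

```text
(no output)
```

View pics/top0z.png

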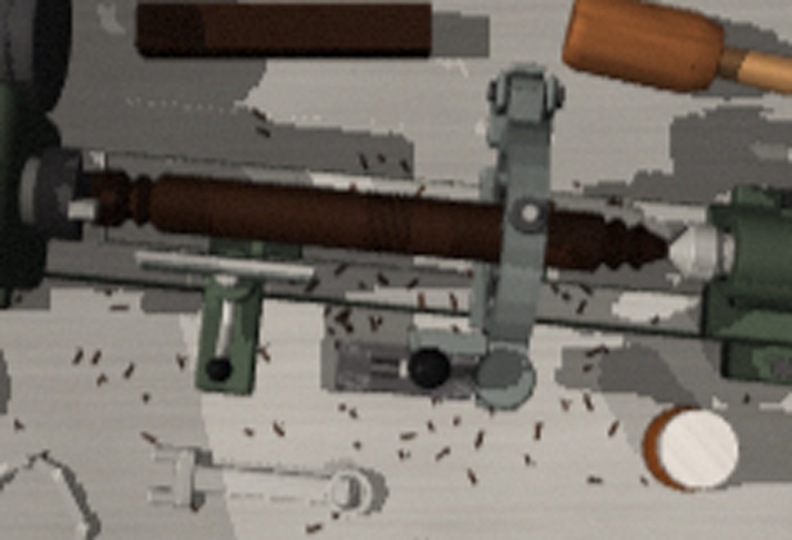

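View pics/scene0z.png

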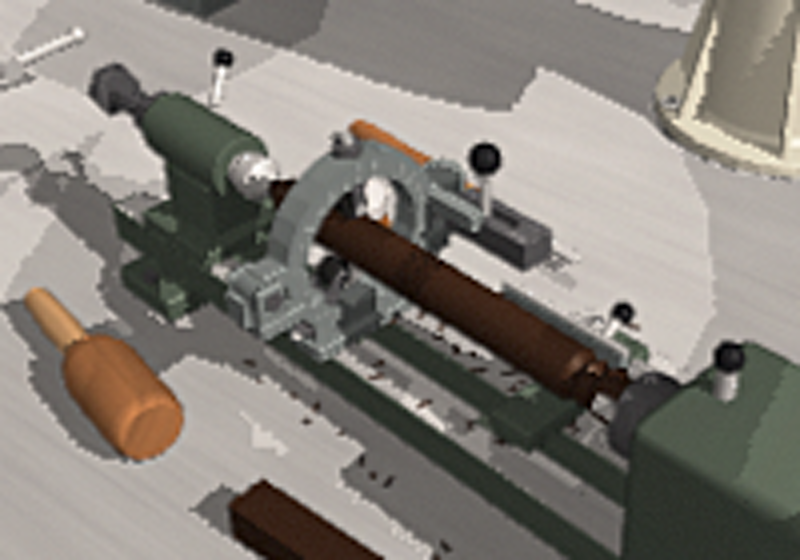

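```bash
cat > h.py <<'E'
import numpy as np,cv2
from plant import camera_model
def ray(n,px):
    m=camera_model(n);R=cv2.Rodrigues(m["rvec"])[0];t=m["tvec"]
    d=R.T@np.linalg.inv(m["camera_matrix"])@np.array([px[0],px[1],1.]);return -R.T@t,d
def onz(n,px,z):
    c,d=ray(n,px);return c+d*(z-c[2])/d[2]
def tri(p1,p2,n1="top",n2="scene"):
    a,d=ray(n1,p1);b,e=ray(n2,p2);A=np.c_[d,-e];s=np.linalg.lstsq(A,b-a,rcond=None)[0]
    P,Q=a+s[0]*d,b+s[1]*e;return (P+Q)/2,np.linalg.norm(P-Q)
E
python3 - <<'E'
from h import *
np.set_printoptions(precision=4,suppress=True)
for n in("top","scene"):
    img=cv2.imread(f"pics/{n}0.png").astype(int)
    x,y=dict(top=(279,232),scene=(251,160))[n]
    m=(img.max(2)<40).astype(np.uint8)
    k,l,s,c=cv2.connectedComponentsWithStats(m)
    for i in range(1,k):
        if np.hypot(*(c[i]-[x,y]))<6: print(n,c[i],s[i])
k=onz("top",(279.2,231.9),.175);print("knob",k,onz("scene",(251.2,159.5),.175),tri((279.2,231.9),(251.2,159.5)))
T=lambda u,v:(160+u/3.6,130+v/3.6)
cup=onz("top",T(505,378),.147);print("cup",cup)
a=onz("top",T(160,201),.13);b=onz("top",T(600,242),.13);d=a-b
print("spindle",a,b,np.degrees(np.arctan2(d[1],d[0])))
d=k-cup;print(np.degrees(np.arctan2(d[1],d[0])))
a=onz("top",T(137,258),.135);b=onz("top",T(314,272),.135);print("toolrest",a,b)
print("trknob",onz("top",T(219,370),.1))
E
```

```text
top [279.0098 231.8431] [274 227  12  11 102]
scene [250.7368 159.1316] [248 156   7   7  38]
knob [0.4734 0.0036 0.175 ] [0.4749 0.0082 0.175 ] (array([0.4726, 0.0047, 0.1727]), np.float64(0.0027802736130733705))
cup [ 0.4678 -0.0405  0.147 ]
spindle [0.5755 0.1592 0.13  ] [ 0.5472 -0.1     0.13  ] 83.76773752302373
82.80970895392002
toolrest [0.541  0.1717 0.135 ] [0.5313 0.0679 0.135 ]
trknob [0.4765 0.1273 0.1   ]
```

>>> {"method": "arm_command", "body": {"targets": [[100,0,2,4,0,0,0],[100,2,4,1,0,0,-5],[100,2,4,0,0,0,-5],[100,2,4,0,0,0,-5],[100,2,4,0,0,0,-5]], "newtons": 40}}

```text
time: 0.6
eef_pos: [0.2868, -0.4082, 0.2811]
tcp_rot: [-3.141, -0.0, -0.016]
ft_force: [0.4, 0.2, 1.0]
gripper_width: 0.606
```

>>> {"method": "arm_command", "body": {"targets": [[100,2,4.5,0,0,0,-5.3],[100,2,4.5,0,0,0,0],[100,2,4.5,0,0,0,0],[100,2,4.5,0,0,0,0],[100,2,4.5,0,0,0,0]]}}

```text
time: 1.1
eef_pos: [0.3867, -0.183, 0.2813]
tcp_rot: [3.142, -0.0, -0.105]
ft_force: [2.1, -0.1, -0.6]
gripper_width: 0.605
```

>>> {"method": "arm_command", "body": {"targets": [[100,2,4.5,0,0,0,0],[100,2,4.5,0,0,0,0],[100,2,4.5,0,0,0,0],[100,2,4.5,-1,0,0,0],[100,0,0,0,0,0,0]]}}

```text
time: 1.6
eef_pos: [0.4675, -0.0004, 0.2703]
tcp_rot: [-3.14, 0.001, -0.1]
ft_force: [0.4, -0.4, -0.6]
gripper_width: 0.608
```

```bash
cat >> h.py <<'E'
from scipy.spatial.transform import Rotation as Ro
def wonz(st,px,z):
    m=camera_model("wrist");M=m["mount"]
    R=Ro.from_euler("xyz",st["tcp_rot"]).as_matrix()
    d=R@M[:3,:3]@np.linalg.inv(m["camera_matrix"])@np.array([px[0],px[1],1.]);c=R@M[:3,3]+st["eef_pos"]
    return c+d*(z-c[2])/d[2]
E
python3 - <<'E'
from h import *
from plant import readout,camera
import pickle
st=readout.state();im=camera("wrist")[:,:,::-1];cv2.imwrite("pics/w1.png",im);print(st["eef_pos"],st["tcp_rot"],st["gripper_width"])
pickle.dump(st,open("st1","wb"))
E
```

```text
[ 4.67538205e-01 -3.72212178e-04  2.70296632e-01] [-3.14000273e+00  8.00037124e-04 -9.97748203e-02] 0.6081244716865052
```

View pics/w1.png

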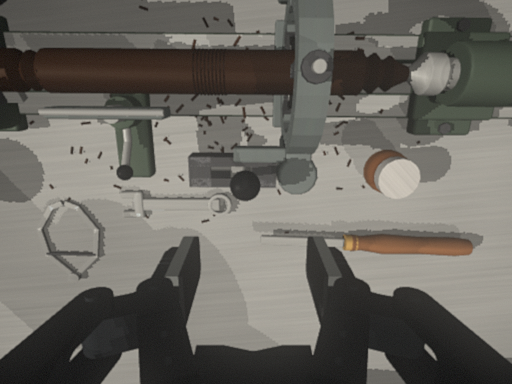

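```bash
python3 - <<'E'
from h import *
import pickle
st=pickle.load(open("st1","rb"));k=wonz(st,(245,185),.175);print(k)
a=wonz(st,(60,69),.13);b=wonz(st,(380,72),.13);d=a-b;print(a,b,np.degrees(np.arctan2(d[1],d[0])))
print(wonz(st,(297,173),.147))
E
```

```text
[0.47355205 0.00540544 0.175     ]
[0.57535577 0.1501045  0.13      ] [ 0.54662821 -0.11406289  0.13      ] 83.79361359672617
[ 0.47156364 -0.03850139  0.147     ]
```

>>> {"method": "arm_command", "body": {"targets": [[100,0.6,0.5,-3,0,0,-0.5],[100,0,0,-3,0,0,0],[100,0,0,-2,0,0,0],[100,0,0,0,0,0,0]]}}

```text
time: 2.05
eef_pos: [0.47, -0.0012, 0.189]
tcp_rot: [3.141, 0.005, -0.115]
ft_force: [-1.1, -0.4, -0.5]
gripper_width: 0.606
```

>>> {"method": "arm_command", "body": {"targets": [[100,0.3,0.6,-1.5,0,0,0],[100,0,0,-1,0,0,0],[100,0,0,0,0,0,0],[100,0,0,0,0,0,0]]}}

```text
time: 2.45
eef_pos: [0.4755, 0.0054, 0.1669]
tcp_rot: [3.142, -0.0, -0.114]
ft_force: [0.2, 0.8, 0.2]
gripper_width: 0.602
```

```bash
python3 - <<'E'
from h import *
from plant import readout,camera
st=readout.state();im=camera("wrist")[:,:,::-1];cv2.imwrite("pics/w2.png",im);print(st["eef_pos"],st["tcp_rot"],st["ft_force"])
E
```

```text
[0.47549937 0.00543807 0.16694795] [ 3.14150379e+00 -2.27727186e-04 -1.13815368e-01] [0.22104093 0.75667682 0.17855411]
```

View pics/w2.png

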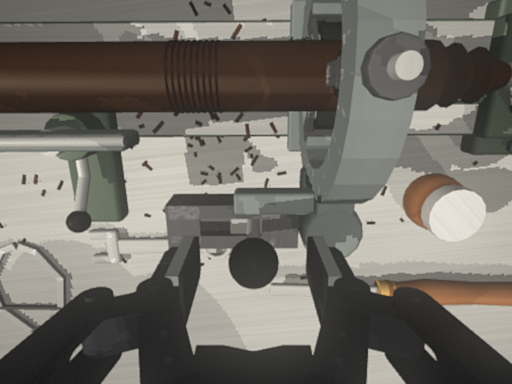

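>>> {"method": "arm_command", "body": {"targets": [[100,-0.2,0,-0.6,0,0,0],[100,0,0,-0.5,0,0,0],[255,0,0,0,0,0,0],[255,0,0,0,0,0,0],[255,0,0,0,0,0,0]], "newtons": 40}}

```text
time: 3.0
eef_pos: [0.4733, 0.0057, 0.1554]
tcp_rot: [3.141, 0.0, -0.113]
ft_force: [-1.1, -2.3, -0.2]
gripper_width: 0.254
```

>>> {"method": "arm_command", "body": {"targets": [[255,0,0,0,0,0,0],[255,0,0,0,0,0,0]]}}

```text
time: 3.2
eef_pos: [0.4733, 0.0057, 0.1554]
tcp_rot: [3.141, 0.0, -0.113]
ft_force: [-1.7, -2.9, 0.2]
gripper_width: 0.253
```

```bash
python3 - <<'E'
from h import *
from plant import readout,camera
st=readout.state();im=camera("wrist")[:,:,::-1];cv2.imwrite("pics/w3.png",im);print(st["eef_pos"],st["tcp_rot"],st["ft_force"],st["gripper_width"]*85)
E
```

```text
[0.47333752 0.00567253 0.15538734] [ 3.14119695e+00  1.56755261e-04 -1.13373260e-01] [-1.71674074 -2.89747872  0.19124298] 21.46513349381434
```

View pics/w3.png

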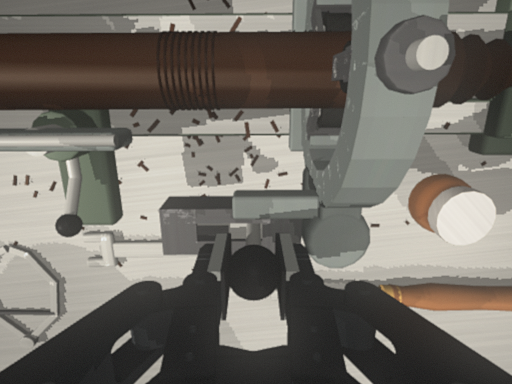

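>>> {"method": "arm_command", "body": {"targets": [[255,0.05,0.5,0,0,0,0],[255,0.07,0.6,0,0,0,0],[255,0.06,0.6,0,0,0,0],[255,0.06,0.5,0,0,0,0],[255,0,0,0,0,0,0]], "newtons": 60}}

```text
time: 3.75
eef_pos: [0.4756, 0.0274, 0.1553]
tcp_rot: [3.14, 0.0, -0.113]
ft_force: [-1.7, -9.1, 2.1]
gripper_width: 0.243
```

>>> {"method": "arm_command", "body": {"targets": [[255,0.02,0.1,0,0,0,0],[255,0,0,0,0,0,0]]}}

```text
time: 3.95
eef_pos: [0.4757, 0.028, 0.1553]
tcp_rot: [3.14, 0.0, -0.113]
ft_force: [-1.4, -9.5, 2.6]
gripper_width: 0.248
```

```bash
python3 - <<'E'
from h import *
from plant import readout,camera
st=readout.state();im=camera("wrist")[:,:,::-1];cv2.imwrite("pics/w4.png",im);print(st["eef_pos"],st["tcp_rot"],st["ft_force"],st["moment"],st["gripper_width"]*85)
E
```

```text
[0.47572608 0.02800581 0.15533072] [ 3.13971413e+00  4.86685433e-04 -1.12826727e-01] [-1.40029217 -9.52544354  2.61974824] [-1.34762749  0.29259254 -0.06822818] 21.065000396444134
```

View pics/w4.png

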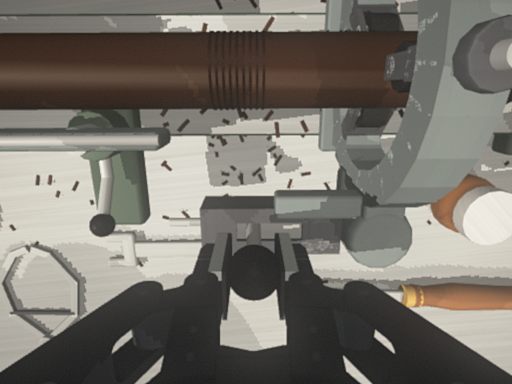

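```bash
python3 -c "
import numpy as np
t=np.array([0,.06,.12,.18,.24,.30,.36,.42,.48,.54,.6,.66,.72,.78])
u=-.17*np.cos(t)+.045*np.sin(t)+.17;w=.17*np.sin(t)+.045*np.cos(t)-.045
for a in zip(t[1:],np.round(np.diff(u)*99.4,2),np.round(-np.diff(u)*10.8,2),np.round(np.diff(w)*100,2)):print(*a)"
```

```text
0.06 0.3 -0.03 1.01
0.12 0.36 -0.04 0.99
0.18 0.42 -0.05 0.97
0.24 0.47 -0.05 0.94
0.3 0.53 -0.06 0.91
0.36 0.58 -0.06 0.88
0.42 0.63 -0.07 0.84
0.48 0.68 -0.07 0.8
0.54 0.73 -0.08 0.76
0.6 0.77 -0.08 0.71
0.66 0.81 -0.09 0.67
0.72 0.85 -0.09 0.61
0.78 0.89 -0.1 0.56
```

>>> {"method": "arm_command", "body": {"targets": [[255,0.01,0.1,0,0,0,0],[255,0,0,0,0,0,0]]}}

```text
time: 4.2
eef_pos: [0.4758, 0.0289, 0.1553]
tcp_rot: [3.14, 0.0, -0.113]
ft_force: [-1.8, -10.1, 1.6]
gripper_width: 0.247
```

>>> {"method": "arm_command", "body": {"targets": [[255,0.3,-0.03,1.0,0,0,0],[255,0.36,-0.04,1.0,0,0,0],[255,0.42,-0.05,0.97,0,0,0],[255,0,0,0,0,0,0]]}}

```text
time: 4.6
eef_pos: [0.4863, 0.0275, 0.1853]
tcp_rot: [3.139, 0.002, -0.113]
ft_force: [-2.2, -10.3, -4.7]
gripper_width: 0.247
```

```bash
python3 - <<'E'
from h import *
from plant import readout,camera
st=readout.state();im=camera("wrist")[:,:,::-1];im2=camera("scene")[120:260,130:330,::-1];cv2.imwrite("pics/w5.png",np.hstack([cv2.resize(im,(400,300)),cv2.resize(im2,(400,300))]));print(st["eef_pos"],st["tcp_rot"],st["ft_force"],st["moment"],st["gripper_width"]*85)
E
```

```text
[0.48629063 0.02751515 0.18527877] [ 3.13930707e+00  1.66183136e-03 -1.13112053e-01] [ -2.16683969 -10.26558374  -4.70536741] [-1.23760119  0.51943834  0.09448414] 20.96158771113035
```

View pics/w5.png

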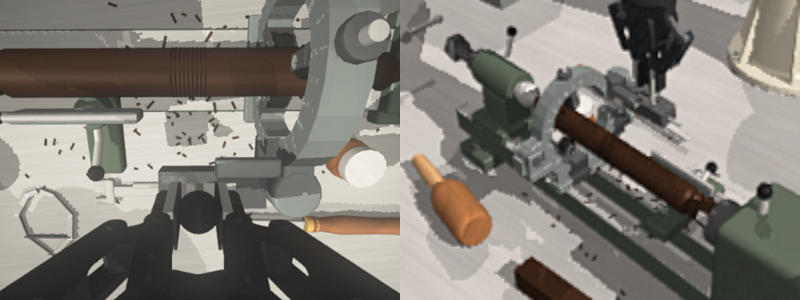

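The arm is rising with the knob still gripped: the ring has opened and the downward load is about 5 N. I'm continuing along the arc.

>>> {"method": "arm_command", "body": {"targets": [[255,0.47,-0.05,0.94,0,0,0],[255,0.53,-0.06,0.91,0,0,0],[255,0.58,-0.06,0.88,0,0,0],[255,0.63,-0.07,0.84,0,0,0],[255,0,0,0,0,0,0]]}}

```text
time: 5.2
eef_pos: [0.5089, 0.0249, 0.2211]
tcp_rot: [3.139, 0.001, -0.113]
ft_force: [18.8, -11.3, -20.5]
gripper_width: 0.247
```

>>> {"method": "arm_command", "body": {"targets": [[255,0.68,-0.07,0.8,0,0,0],[255,0.73,-0.08,0.76,0,0,0],[255,0.77,-0.08,0.71,0,0,0],[255,0,0,0,0,0,0]]}}

```text
time: 5.6
eef_pos: [0.5331, 0.0223, 0.243]
tcp_rot: [3.139, -0.004, -0.112]
ft_force: [8.8, -9.3, -17.4]
gripper_width: 0.244
```

```bash
python3 - <<'E'
from h import *
from plant import readout,camera
st=readout.state();im=camera("wrist")[:,:,::-1];im2=camera("scene")[120:260,130:330,::-1];cv2.imwrite("pics/w6.png",np.hstack([cv2.resize(im,(400,300)),cv2.resize(im2,(400,300))]));print(st["eef_pos"],st["tcp_rot"],st["ft_force"],st["moment"],st["gripper_width"]*85)
E
```

```text
[0.53307004 0.02229489 0.24298105] [ 3.13883885 -0.00350726 -0.11227007] [  8.8202377   -9.34859106 -17.4348308 ] [-1.31919346 -1.29110387  0.70007721] 20.707203815038095
```

View pics/w6.png

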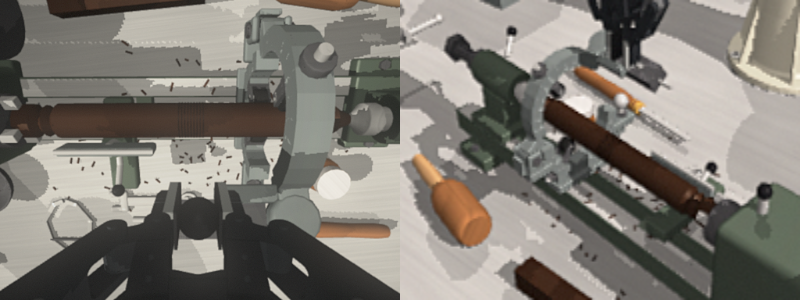

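>>> {"method": "arm_command", "body": {"targets": [[255,0.91,-0.1,0.55,0,0,0],[255,0.95,-0.1,0.5,0,0,0],[255,0.45,-0.05,0.25,0,0,0],[255,0,0,0,0,0,0],[255,0,0,0,0,0,0]]}}

```text
time: 6.2
eef_pos: [0.5534, 0.02, 0.2552]
tcp_rot: [3.139, 0.002, -0.113]
ft_force: [1.3, -9.7, -8.0]
gripper_width: 0.245
```

```bash
python3 - <<'E'
from h import *
from plant import readout,camera
st=readout.state();im=camera("wrist")[:,:,::-1];f=camera("scene")[:,:,::-1];cv2.imwrite("pics/s7.png",f);t=camera("top")[:,:,::-1];cv2.imwrite("pics/t7.png",t)
im2=f[90:230,130:330];cv2.imwrite("pics/w7.png",np.hstack([cv2.resize(im,(400,300)),cv2.resize(im2,(400,300))]));print(st["eef_pos"],st["tcp_rot"],st["ft_force"],st["moment"],st["gripper_width"]*85,st["joint_vel"])
E
```

```text
[0.55342603 0.02003886 0.25522565] [ 3.13868790e+00  1.63581488e-03 -1.12576228e-01] [ 1.27344093 -9.68027507 -7.9545214 ] [-1.09606944 -0.05589642  0.63131167] 20.84701826127885 [-0.00089506  0.00034119  0.00680875 -0.00163985 -0.00182613  0.00261237]
```

View pics/w7.png

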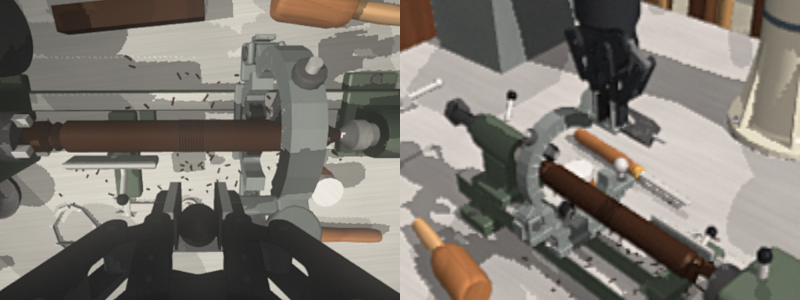

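View pics/t7.png

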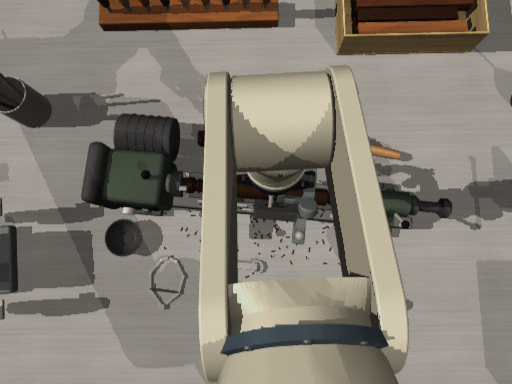

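>>> {"method": "arm_command", "body": {"targets": [[255,0,0,0,0,0,0],[255,0,0,0,0,0,0],[255,0,0,0,0,0,0],[255,0,0,0,0,0,0]]}}

```text
time: 6.75
eef_pos: [0.5533, 0.02, 0.2552]
tcp_rot: [3.139, 0.002, -0.113]
ft_force: [0.9, -10.1, -8.7]
gripper_width: 0.244
```

```bash
python3 - <<'E'
from h import *
from plant import readout,camera
st=readout.state();im=camera("wrist")[:,:,::-1];cv2.imwrite("pics/w8.png",im)
print(st["eef_pos"],st["ft_force"],st["gripper_width"],abs(st["joint_vel"]).max())
f=camera("scene")[:,:,::-1];d=cv2.absdiff(f,cv2.imread("pics/s7.png")).max(2);print("changed px",(d>30).sum())
a=cv2.imread("pics/scene0.png");d=cv2.absdiff(f,a).max(2);cv2.imwrite("pics/d8.png",np.hstack([f[100:310,100:380],cv2.cvtColor(d,8)[100:310,100:380]]))
E
```

```text
[0.55331473 0.0200285  0.25517746] [  0.91327928 -10.12409667  -8.65044851] 0.24446913409370025 0.0013738056653560698
changed px 70
```

View pics/d8.png

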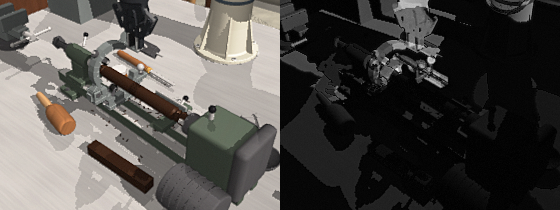

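View pics/w8.png

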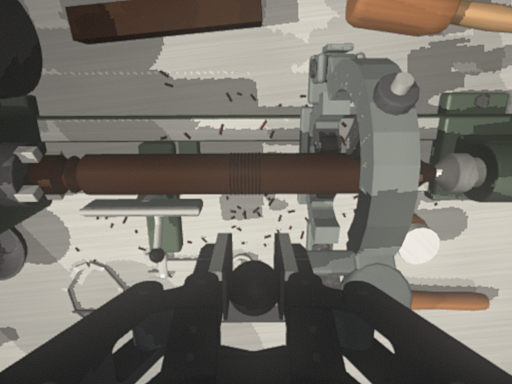

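```bash
python3 -c "
from plant import job
print(job.job_done())"
```

```text
the job is handed in; nothing more can be done
None
```

The top arm is raised to about 43 degrees and held there by the gripper on the latch knob. The job was handed in at about 7 s of the 35 s allowed.

- **Latch:** I gripped the black knob with the jaws along the bed and drew it about 23 mm towards the headstock. The tool felt the spring at about 10 N, which is its value at the stop, with the arm still down on the ball.
- **Lift:** I then raised the arm along its hinge arc with the latch still drawn.
- **Last checks:**
  - The hinge angle is about 0.75 rad. I worked it out from the tool's position rather than measuring it directly.
  - The robot's joints were still.
  - The grip opening was steady.
  - The tool carried about 9 N downwards plus about 10 N from the latch spring.
- **Bystanders:** In the final scene picture and its comparison with the first one, the tools and stock still visible had not visibly moved. The dish and calipers are only partly in view there. I measured no distances.
- **Spindle:** At no point did I bring the gripper down to the spindle.

**What disagreed:**
- Partway up, the pull along the arm's radius rose to about 28 N because my path was slightly too wide. I moved about 2 mm inwards and it dropped.
- In the final pose the tool sits about 4 mm inside the ideal arc, so the ball may have slipped slightly in the pads.

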